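# Slide a tube rack between the two code readers

### The arm

A 6-joint arm with a two-finger parallel gripper is mounted at the origin on the work surface. World frame = base frame: x ahead of the robot, y to its left, z up, the work surface at z = 0. Lengths are in m, angles in rad, forces in N, time in s.
With the tool pointing down it reaches from about 0.35 to 0.975 m from the base axis. Payload 4.9 kg.
Tool frame: the origin (TCP) lies midway between the tips of the shut fingers; the grasp point (between the pads) lies 19 mm behind it; z points along the fingers, y is the direction in which the jaws open and shut (so a half turn about z gives the same grasp; the last joint's range is limited). The gripper opens to 85 mm and grips with 20 to 120 N. Pads are 22 mm wide; open, the fingers measure 114 mm over their backs; the gripper's body (76 mm by 85 mm) begins 54 mm behind the grasp point. The pads swing forward as they close: fully open they stand 13 mm farther back than shut.
Start: joints at [-1.413, 0.053, 1.613, -0, 1.476, -0.119], TCP at [0.171, -0.601, 0.231] pointing down, gripper open.
Joint ranges: [-3.01, 3.01], [-1.01, 2.22], [0.06, 2.58], [-1.02, 4.17], [0.09, 2.62], [-3.14, 3.14]. Speed limits (rad/s): [2.57, 2.57, 3.14, 3.14, 3.14, 3.14].

### API

Orientations are given as a rotation vector (axis times angle).
In Python, from station import ctrl gives the robot as it stands.
- The arm moves only by the tool play_rows, never from a script. Its argument "motion" is a list that holds one entry, the list of rows, each a list of 7 numbers: the closure, from -1 (fully open) to 1 (shut), then the shift along the tool's x, y, z in cm, then the turn, a rotation vector about the tool's x, y, z in degrees. A call has 1 to 20 rows; each row is the pose to reach, as a shift and turn from the pose measured when the call began, along the tool's axes at that moment; what a row does not reach only later rows make up. A row lasts 1/8 s, in which the tool goes at most 62.5 mm and 10.7 degrees, less where a joint would pass 70% of its speed; a pose out of reach is approached as far as the arm can. A call with a gripper value outside its range is refused whole. The fingers move at their own pace and stop on an object; "newtons" is the grip in N (left out, the last holds). Time passes only in rows, so rows that repeat a pose let the fingers close. It gives the time, the measured TCP pose, the force and the opening at its end, in the units of the state.
- ctrl.get_obs(): the state, without advancing time (a new reading comes with each control period).
- ctrl.get_image(name): name is "side" or "top"; returns a dict with "color" (400x640x3 uint8, red, green, blue), "mtx" (3x3 intrinsics, pixels), "T" (4x4, takes a point from camera to world coordinates). Camera axes: x right, y up, looking along -z (the intrinsics and any distortion apply to the point x, -y, -z); pixel columns grow to the right and rows downward; lengths in m; the calibration is good to about 2 mm. A picture is of the moment at which its call begins. There is no depth.
- ctrl.finish_job(): hands the job in, once; it reports no verdict.
The state is a dict: "t": time; "q": joint angles; "dq": joint speeds; "effort": joint torques, N m; "tool_pos": TCP position; "tool_rot": TCP orientation; "contact_force": force on the tool from outside, world axes, zero at the start; "wrist_torque": the same for the moment, N m; "opening": finger opening in m.
Only numpy, scipy, OpenCV 4.12 (cv2) and the standard library are available. Lean on these libraries where they do the work, as an engineer would, in place of code of your own. Each camera call takes 0.05 s, during which the arm holds its last target.

### The job

Slide the blue rack of red-capped sample tubes along the desk, through the narrow gap between the two fixed code readers, and on until the whole rack is out on the other side with its leading end square against the aluminium end stop. Push it with the fingertips on its blue walls only: never lift or tip it and do not touch the tubes. Leave everything else on the desk where it stands.

Things in the scene. Friction and masses are not known exactly. Their poses are not given: they have to be found in the camera images.
- rack: Blue tube rack, loose on the desk, 0.3 to 0.42 kg with its tubes: a solid block 124 mm long (its x), 70 mm wide (its y), with upright blue walls 45 mm high. Origin: centre of its underside. It starts on the entry side of the readers, +x end roughly towards them, up to 25 degrees askew and 35 mm off the lane's centre line. Either end may lead. It slides with moderate friction and stops at once.
- tubes: The rack's fifteen red-capped tubes, not to be touched; they move with the rack (same origin and axes). Caps 18 mm wide, 5 along x at 21 mm pitch, 3 along y at 20 mm; their tops are 72 mm above the desk, 27 mm above the blue walls; the outermost caps stand 11 mm inside the rack's end walls and 6 mm inside its side walls.
- reader: Reader station screwed to the desk: two light-grey heads facing each other over a lane (pale film flush with the desk). Origin: on the desk, midway between them. x: along the lane, the way to push (roughly to the robot's left); z up. Heads: x -35 to +35 mm, 66 mm high, inner faces at y = -38 and +38 mm (gap 76 mm), housings out to y = 93 mm, feet and cables (up to 58 mm high) to 143 mm.
- stop_face (a point): Centre of the rubber face of the aluminium end stop beyond the readers, 22 mm above the desk, at x = 174 mm, y = 0 of the station; the face stands across the lane, 76 mm wide, 28 mm high (the angle behind it 100 x 40 mm). When the rack touches it, the rack's origin is at x = 112 mm and its trailing end 15 mm beyond the heads.
- spare_rack: Bystander: a white rack of the same size (124 x 70 mm, 72 mm high with its few tubes) beyond the end stop, away from the robot. Origin: centre of its underside.
- stray_tube: Bystander: one red-capped tube standing on its own 21 mm wide foot, 68 mm high, beside the lane beyond the heads, on the side away from the robot. Origin: centre of its underside.
- sanitiser: Bystander: white pump bottle with a green label, 72 mm wide, 193 mm high, spout 60 mm out. Origin: centre of its underside.
- phone_stand: Bystander: white stand with a black phone, 100 x 150 mm, 130 mm high. Origin: centre of its underside.
- label_roll: Bystander: roll of blank labels lying flat behind the head farther from the robot, 72 mm wide, 32 mm high. Origin: centre of its underside.
Mind the look-alikes: they are no part of the job. Leave any yellow look-alike of the rack alone.

How it is judged:
By the outcome, as a careful person would: the job done as asked, in the order asked, and still so for the second after the job is handed in, with the robot touching nothing.
It also fails if it takes over 67 s, if anything falls off the work surface, if the arm or the gripper's body presses on something with over 40 N, if the wrist force passes 120 N, or if a joint passes its speed limit or range.

## Working session

There is one attempt and no reset: what is moved stays moved. The work goes in short steps, Python scripts to look and compute and a tool call to move; the robot and the scene stay as the last step left them, time stands still between calls to the robot, and variables do not carry over. Pictures are saved under pics/ and viewed, and the job is handed in when it is done.

Besides the shell and the picture viewer there is one more tool, called after "Emit:" as name(argument=value, ...) on one line, values as JSON. play_rows: Moves the arm, as the interface text tells. Its arguments: {"type":"object","properties":{"motion":{"type":"array"},"newtons":{"type":"number"}},"required":["motion"]}

```bash
ls; mkdir -p pics; python3 - <<'E'
from station import ctrl
import cv2
o=ctrl.get_obs(); print(o)
for n in("top","side"):
    r=ctrl.get_image(n); cv2.imwrite(f"pics/{n}0.png",r["color"][:,:,::-1]); print(n,r["mtx"],r["T"],[k for k in r])
E
```

```text
pics
{'t': 0.0, 'q': array([-1.41299031e+00,  5.33326152e-02,  1.61429650e+00, -1.44765807e-05,
        1.47599032e+00, -1.19002059e-01]), 'dq': array([-0.00261776,  0.00169701,  0.00156495,  0.00063152, -0.00085307,
       -0.00111211]), 'effort': array([-3.07502805e-04, -3.93684018e+01, -3.70172989e+01, -2.03419104e-04,
        7.01311394e-03,  1.14133258e-05]), 'tool_pos': array([ 0.17070101, -0.60059087,  0.23007655]), 'tool_rot': array([-3.10954394e+00, -4.33144893e-01,  8.43421821e-05]), 'contact_force': array([ 0.71263461, -0.35988265, -0.39881658]), 'wrist_torque': array([ 0.01246578,  0.00718446, -0.04302054]), 'opening': 0.08552706418952631}
top [[367.85256447   0.         318.64747852]
 [  0.         367.85256447 200.07104285]
 [  0.           0.           1.        ]] [[-0.01099091  0.97994794 -0.19895035  0.35637873]
 [-0.99993505 -0.010171    0.00514272  0.0666988 ]
 [ 0.00301608  0.19899395  0.97999608  1.10037881]
 [ 0.          0.          0.          1.        ]] ['color', 'mtx', 'T']
side [[460.01813016   0.         323.69035877]
 [  0.         460.01813016 203.73802394]
 [  0.           0.           1.        ]] [[ 0.98808827  0.0911609  -0.12398091  0.43743733]
 [-0.15271956  0.67998283 -0.71714718 -0.7145152 ]
 [ 0.01892911  0.72753903  0.68580511  0.77768765]
 [ 0.          0.          0.          1.        ]] ['color', 'mtx', 'T']
```

View pics/top0.png

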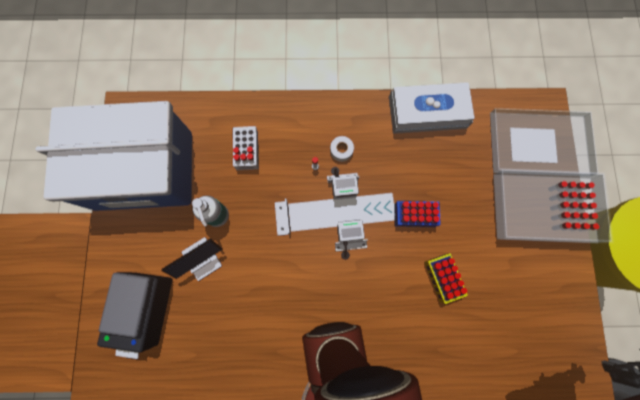

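View pics/side0.png

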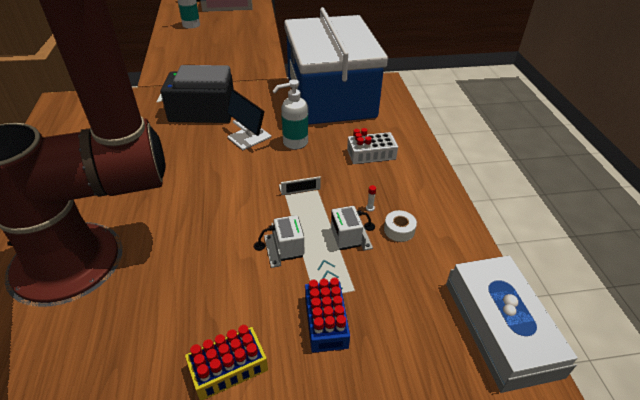

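The top view shows the blue rack at about (417,214), the heads at (345,185) and (351,232), the stop at (282,217), and the yellow look-alike at (448,278). The lane runs to image left, which is world +y. Next I zoom in and measure.

```bash
cat > h.py <<'E'
import numpy as np, cv2
from station import ctrl
def get(n,save=None):
    r=ctrl.get_image(n)
    if save: cv2.imwrite(f"pics/{save}.png",r["color"][:,:,::-1])
    return r
def ray(r,uv,z):
    uv=np.atleast_2d(uv).astype(float); K=r["mtx"];T=r["T"]
    d=np.c_[(uv[:,0]-K[0,2])/K[0,0],-(uv[:,1]-K[1,2])/K[1,1],-np.ones(len(uv))]@T[:3,:3].T
    o=T[:3,3]; s=(z-o[2])/d[:,2]; return o+d*s[:,None]
def proj(r,P):
    P=np.atleast_2d(P); c=(P-r["T"][:3,3])@r["T"][:3,:3]
    K=r["mtx"]; return np.c_[K[0,0]*c[:,0]/-c[:,2]+K[0,2],K[1,1]*-c[:,1]/-c[:,2]+K[1,2]]
def redcaps(r,box):
    im=r["color"]; hsv=cv2.cvtColor(im,cv2.COLOR_RGB2HSV); x0,y0,x1,y1=box
    m=(((hsv[...,0]<8)|(hsv[...,0]>172))&(hsv[...,1]>170)&(hsv[...,2]>60)).astype(np.uint8)
    k=np.zeros_like(m);k[y0:y1,x0:x1]=m[y0:y1,x0:x1];return k
def crop(r,box,f,name):
    x0,y0,x1,y1=box
    cv2.imwrite(f"pics/{name}.png",cv2.resize(r["color"][y0:y1,x0:x1,::-1],None,fx=f,fy=f,interpolation=cv2.INTER_CUBIC))
E
python3 - <<'E'
from h import *
r=get("top"); crop(r,(265,160,465,260),4,"topc"); s=get("side"); crop(s,(250,170,410,360),3,"sidec")
E
```

```text
(no output)
```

View pics/topc.png

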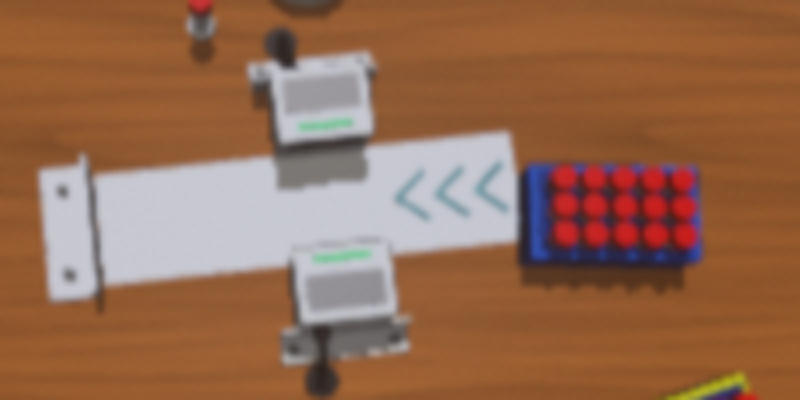

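View pics/sidec.png

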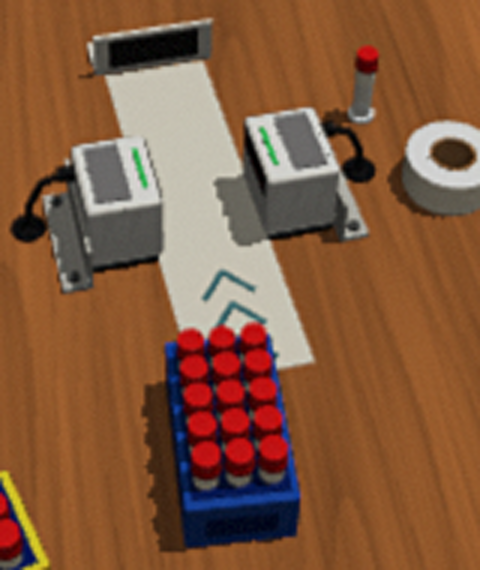

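The top crop shows film ends at crop px (510,131) and (519,242), heads at the film edges, and the rack slightly rotated relative to the lane. Now I fit the lane edges, the stop, the head faces and the caps.

```bash
cat > meas0.py <<'E'
from h import *
def edges(r,cols,lo,hi,z):
    # subpixel boundaries of the pale film along columns
    s=cv2.GaussianBlur(r["color"],(3,3),0).astype(float); sat=s[...,2]-0.5*s[...,0] # blue chan vs red: high on film
    up=[];dn=[]
    for c in cols:
        v=sat[lo:hi,c]; th=(v.max()+np.percentile(v,10))/2
        on=np.where(v>th)[0]; a,b=on[0],on[-1]
        up.append((c,lo+a-(v[a]-th)/(v[a]-v[a-1]))); dn.append((c,lo+b+(v[b]-th)/(v[b]-v[b+1])))
    return np.array(up),np.array(dn)
r=get("top")
u1,d1=edges(r,range(294,328),190,245,0)
u2,d2=edges(r,range(366,392),180,235,0)
def fit(p):
    P=ray(r,p,0)[:,:2]; c=np.polyfit(P[:,1],P[:,0],1); res=P[:,0]-np.polyval(c,P[:,1]); print("x=%.4f y + %.4f res %.4f"%(c[0],c[1],res.std())); return P
U=fit(u1);fit(u2[:,:]);fit(d1);fit(d2)
print("up all");fit(np.r_[u1,u2]);print("dn all");fit(np.r_[d1,d2])
m=redcaps(r,(390,190,450,235))
n,l,st,c=cv2.connectedComponentsWithStats(m); print(n,[ (st[i].tolist(),c[i].round(2).tolist()) for i in range(1,n) if st[i][4]>3])
E
python3 meas0.py
```

```text
x=-0.0959 y + 0.5861 res 0.0002
x=-0.0932 y + 0.5868 res 0.0003
x=-0.0964 y + 0.4997 res 0.0002
x=-0.0949 y + 0.5001 res 0.0002
up all
x=-0.0973 y + 0.5862 res 0.0003
dn all
x=-0.0975 y + 0.4998 res 0.0002
2 [([403, 201, 36, 21, 546], [420.38, 211.57])]
```

```bash
python3 - <<'E'
from h import *
r=get("top"); crop(r,(388,190,452,238),12,"rackc"); s=get("side"); crop(s,(295,270,360,355),7,"racks")
E
```

```text
(no output)
```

View pics/rackc.png

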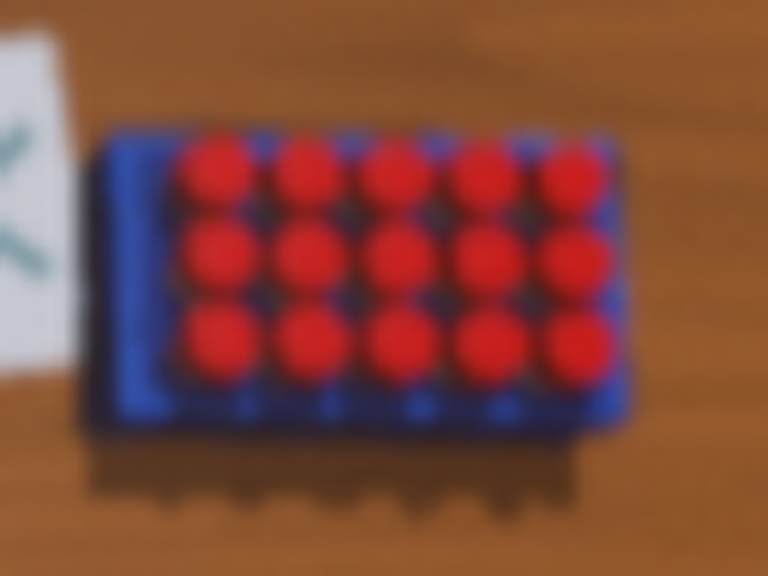

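View pics/racks.png

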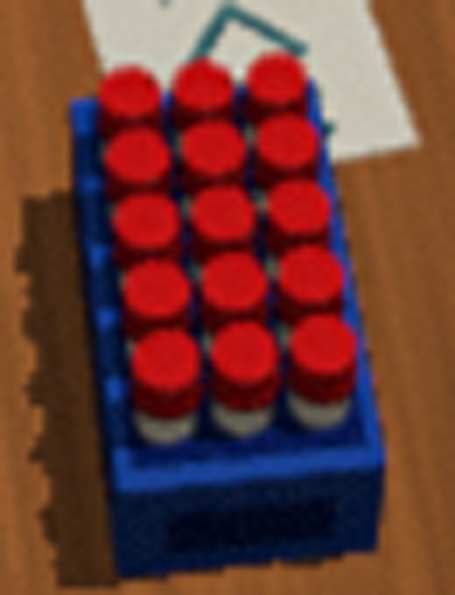

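Both zooms resolve all fifteen cap tops individually. I'll take their centroids in both views, cast them to z=0.072 and fit the grid.

```bash
cat > rack.py <<'E'
from h import *
def lane():  # from film fit
    d=np.array([-0.0974,1.0]);d/=np.linalg.norm(d);return d
def caps(r,box,f=8,verbose=0):
    x0,y0,x1,y1=box; im=r["color"][y0:y1,x0:x1]
    im=cv2.resize(im,None,fx=f,fy=f,interpolation=cv2.INTER_CUBIC).astype(float)
    red=im[...,0]-np.maximum(im[...,1],im[...,2])
    best=None
    for th in range(60,200,5):
      for k in (0,5,9,13,17):
        m=(red>th).astype(np.uint8)
        if k: m=cv2.erode(m,cv2.getStructuringElement(cv2.MORPH_ELLIPSE,(k,k)))
        n,l,st,c=cv2.connectedComponentsWithStats(m)
        ok=[i for i in range(1,n) if st[i][4]>60]
        if len(ok)==15:
            a=st[ok,4]; sc=a.std()/a.mean()
            if best is None or sc<best[0]: best=(sc,c[ok],th,k)
    if best is None: return None
    if verbose: print("th,k",best[0],best[2:])
    return (best[1]+0.5)/f-0.5+[x0,y0]
def rackpose(r,box,verbose=0):
    c=caps(r,box,verbose=verbose)
    if c is None: print("no caps"); return None
    P=ray(r,c,0.072)[:,:2]
    # assign grid with cv2.minAreaRect axis
    o=P.mean(0); 
    (_,_),(w,h),a=cv2.minAreaRect((P*1000).astype(np.float32)); a=np.deg2rad(a)
    e=np.array([np.cos(a),np.sin(a)]); 
    if w<h: e=np.array([-e[1],e[0]])
    if e[1]<0:e=-e
    n=np.array([-e[1],e[0]])
    i=np.round((P-o)@e/0.021); j=np.round((P-o)@n/0.020)
    G=np.c_[i*.021,j*.020]; H=G-G.mean(0); Q=P-o
    ang=np.arctan2((H[:,0]*Q[:,1]-H[:,1]*Q[:,0]).sum(),(H*Q).sum())
    R=np.array([[np.cos(ang),-np.sin(ang)],[np.sin(ang),np.cos(ang)]])
    res=np.abs(Q-H@R.T).max(); sc=np.sqrt((Q**2).sum()/(H**2).sum())
    if verbose: print("grid",sorted(set(i)),sorted(set(j)),"res max",res,"scale",sc)
    return o,ang
E
python3 - <<'E'
from rack import *
d=lane(); print("lane yaw",np.rad2deg(np.arctan2(d[1],d[0])))
for n,b in(("top",(388,190,452,238)),("side",(295,270,360,355))):
    r=get(n); o,a=rackpose(r,b,1); print(n,o,np.rad2deg(a))
s=get("side"); crop(s,(260,195,350,305),6,"sl")
t=get("top"); crop(t,(265,160,375,260),7,"tl")
E
```

```text
lane yaw 95.56306139912826
th,k 0.07941666243441271 (115, 0)
grid [np.float64(-2.0), np.float64(-1.0), np.float64(-0.0), np.float64(1.0), np.float64(2.0)] [np.float64(-1.0), np.float64(-0.0), np.float64(1.0)] res max 0.0007075554419098545 scale 0.9925279350676595
top [ 0.53029788 -0.22806257] 88.05540625954897
th,k 0.10481225389721976 (95, 0)
grid [np.float64(-2.0), np.float64(-1.0), np.float64(0.0), np.float64(1.0), np.float64(2.0)] [np.float64(-1.0), np.float64(0.0), np.float64(1.0)] res max 0.0006770866392575292 scale 0.9934774959766456
side [ 0.53063279 -0.23149106] 88.43437454749919
```

View pics/tl.png

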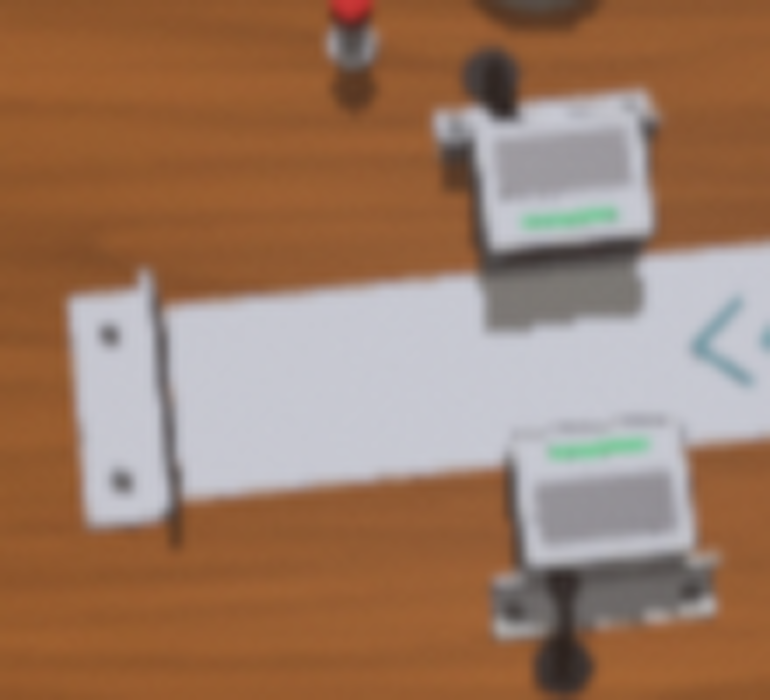

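View pics/sl.png

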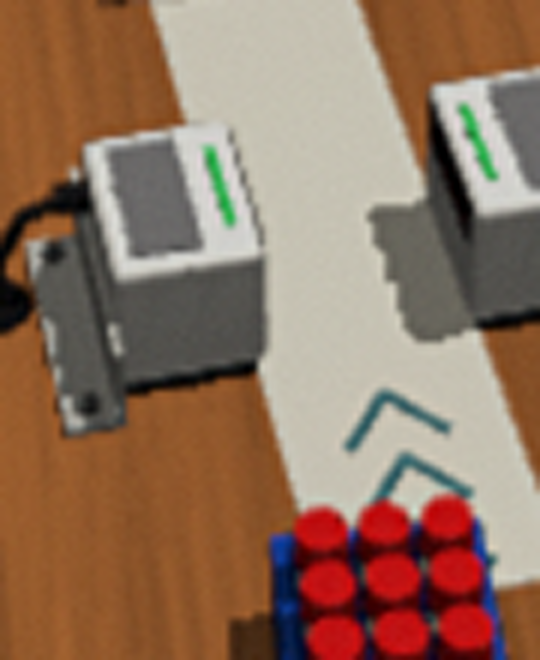

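The top crop shows the far head's inner top edge from (490,252) to (650,237), the near head's from (512,437) to (683,418), and the stop face line around (150,270) to (175,540). The green marks on the two heads are symmetric, so they cross-check the station origin.

```bash
python3 - <<'E'
from rack import *
def cv(p,off,f): return (np.array(p,float)+.5)/f-.5+off
for n,box in(("top",(325,165,375,245)),("side",(260,195,365,255))):
    r=get(n); im=r["color"].astype(int); g=im[...,1]-np.maximum(im[...,0],im[...,2])
    m=np.zeros(g.shape,np.uint8); x0,y0,x1,y1=box; m[y0:y1,x0:x1]=(g[y0:y1,x0:x1]>25)
    m=cv2.dilate(m,np.ones((3,3)))
    k,l,st,c=cv2.connectedComponentsWithStats(m); C=[]
    for i in range(1,k):
        w=np.where(l==i,np.clip(g,0,None),0); ys,xs=np.nonzero(w); ww=w[ys,xs]
        C.append([(xs*ww).sum()/ww.sum(),(ys*ww).sum()/ww.sum()])
    P=ray(r,C,0.066); print(n,np.round(C,2).tolist(),P[:,:2].round(4).tolist(),"mid",P.mean(0)[:2].round(4),"dist",np.linalg.norm(P[0]-P[-1]))
    d=P[0]-P[-1]; print("perp yaw",np.rad2deg(np.arctan2(d[1],d[0])))
    mm=P.mean(0); print(" film centre at that y:", -0.0974*mm[1]+0.543)
r=get("top")
P=ray(r,cv([(490,252),(650,237),(512,437),(683,418)],[265,160],7),0.066); print(P.round(4)); 
d=lane(); nrm=np.array([-d[1],d[0]])  # station y
print("gap",(P[:,:2]@nrm).round(4),"x along",(P[:,:2]@d).round(4), "film centre n",np.array([0.543,0])@nrm)
P=ray(r,cv([(150,270),(175,540)],[265,160],7),0.04); print("stop top",(P[:,:2]@nrm).round(4),(P[:,:2]@d).round(4))
# side film edges
E
```

```text
top [[345.95, 190.72], [350.15, 223.59]] [[0.5931, -0.0178], [0.4974, -0.0272]] mid [ 0.5453 -0.0225] dist 0.09609585172204368
perp yaw 5.648475614437275
 film centre at that y: 0.5451926352140904
side [[339.2, 218.21], [296.19, 225.55]] [[0.5926, -0.0204], [0.4972, -0.0299]] mid [ 0.5449 -0.0251] dist 0.095915180829722
perp yaw 5.691645941835488
 film centre at that y: 0.5454454905269726
[[ 0.5791  0.0153  0.066 ]
 [ 0.5847 -0.0507  0.066 ]
 [ 0.5024  0.0079  0.066 ]
 [ 0.5094 -0.0616  0.066 ]]
gap [-0.5779 -0.5771 -0.5008 -0.501 ] x along [-0.0409 -0.1071 -0.0408 -0.1107] film centre n -0.5404425269420998
stop top [-0.5909 -0.4767] [0.1004 0.1004]
```

The station fits agree: origin ≈ (0.545, −0.0235) and lane yaw 95.6°, with film, heads and green marks all consistent. The rack sits at station (−0.204, +0.0345), −7.4°.

My plan is to first square and centre the rack with two spread fingers on its robot-side wall. After that I push it through from the trailing end.

```bash
cat > go.py <<'E'
from rack import *
from scipy.spatial.transform import Rotation as R
O=np.array([0.545,-0.0235]); YAW=np.deg2rad(95.6); D=np.array([np.cos(YAW),np.sin(YAW)]); N=np.array([-D[1],D[0]])
def st(p): p=np.asarray(p)[:2]-O; return np.array([p@D,p@N])
def state():
    o=ctrl.get_obs(); p=o["tool_pos"]; M=R.from_rotvec(o["tool_rot"])
    x=M.as_matrix()[:,0]; 
    print("t %.2f tcp %s st %s z %.4f  toolx yaw rel lane %.2f tilt %.2f F %s op %.4f q %s"%(o["t"],p.round(4),st(p).round(4),p[2],(np.rad2deg(np.arctan2(x[1],x[0]))-95.6+180)%360-180,np.rad2deg(np.arccos(-M.as_matrix()[2,2])),o["contact_force"].round(1),o["opening"],o["q"].round(2)))
    return o,p,M
def tgt(x,y,z,rel):
    """station x,y (m), z, tool-x yaw rel to lane (deg) -> cm shift, deg turn in current tool axes"""
    o=ctrl.get_obs(); p=o["tool_pos"]; M=R.from_rotvec(o["tool_rot"])
    w=np.r_[O+x*D+y*N,z]; a=YAW+np.deg2rad(rel); ex=np.array([np.cos(a),np.sin(a),0]); ez=np.array([0,0,-1.]); ey=np.cross(ez,ex)
    T=R.from_matrix(np.c_[ex,ey,ez]); 
    print("target",(x,y,z,rel),"shift cm",(M.inv().apply(w-p)*100).round(2),"turn deg",np.rad2deg((M.inv()*T).as_rotvec()).round(2))
def rp(boxes=None):
    for n in ("top","side"):
        r=get(n); im=r["color"]
        b=boxes[n]; q=rackpose(r,b,1)
        if q is None: continue
        s=st(q[0]); print(n,"rack st",s.round(4),"rel yaw %.2f"%(np.rad2deg(q[1])-95.6))
E
python3 - <<'E'
from go import *
state(); tgt(-.204,.11,.23,-90); tgt(-.204,.11,.012,-90)
r=get("top")  # yellow rack caps
print(np.round([st(p) for p in ray(r,[(428,262),(455,254),(467,297),(440,304)],0.045)],3))
E
```

```text
t 0.70 tcp [ 0.1708 -0.6012  0.2313] st [-0.5384  0.4288] z 0.2313  toolx yaw rel lane -79.74 tilt 0.00 F [-0.  -0.9  0.1] op 0.0853 q [-1.41  0.05  1.61 -0.    1.48 -0.12]
target (-0.204, 0.11, 0.23, -90) shift cm [ 37.33 -27.23   0.13] turn deg [ 0.    0.   10.26]
target (-0.204, 0.11, 0.012, -90) shift cm [ 37.33 -27.23  21.93] turn deg [ 0.    0.   10.26]
[[-0.207  0.178]
 [-0.287  0.164]
 [-0.299  0.284]
 [-0.221  0.295]]
```

Emit:
play_rows(motion=[[[-0.3, 4.7, -3.4, 0, 0, 0, 1.3], [-0.3, 9.3, -6.8, 0, 0, 0, 2.6], [-0.3, 14, -10.2, 0, 0, 0, 3.9], [-0.3, 18.7, -13.6, 0, 0, 0, 5.2], [-0.3, 23.3, -17, 0, 0, 0, 6.5], [-0.3, 28, -20.4, 0, 0, 0, 7.8], [-0.3, 32.7, -23.8, 0, 0, 0, 9.1], [-0.3, 37.3, -27.2, 0, 0, 0, 10.3], [-0.3, 37.3, -27.2, 5, 0, 0, 10.3], [-0.3, 37.3, -27.2, 10, 0, 0, 10.3], [-0.3, 37.3, -27.2, 10, 0, 0, 10.3], [-0.3, 37.3, -27.2, 10, 0, 0, 10.3]]])

```text
t: 2.25
tool_pos: [0.4561, -0.2384, 0.1333]
tool_rot: [3.136, 0.152, 0.003]
contact_force: [-0.1, -0.6, 0.1]
opening: 0.0557
```

```bash
python3 - <<'E'
from go import *
state(); tgt(-.204,.11,.012,-90); tgt(-.204,.046,.012,-90)
r=get("side"); crop(r,(180,120,420,360),2.5,"s1")
E
```

```text
t 2.25 tcp [ 0.4561 -0.2384  0.1333] st [-0.2052  0.1094] z 0.1333  toolx yaw rel lane -90.06 tilt 0.15 F [-0.1 -0.6  0.1] op 0.0557 q [-0.63 -0.13  1.96 -0.    1.31  0.85]
target (-0.204, 0.11, 0.012, -90) shift cm [-0.08 -0.14 12.13] turn deg [ 0.1  -0.11 -0.06]
target (-0.204, 0.046, 0.012, -90) shift cm [ 6.32 -0.15 12.14] turn deg [ 0.1  -0.11 -0.06]
```

View pics/s1.png

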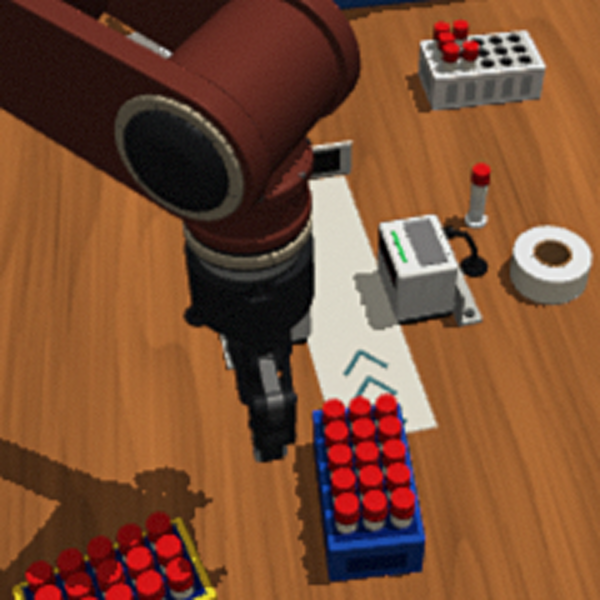

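The side view shows the open gripper standing clear on the robot side of the rack, at about (265,440) in the crop, with the yellow rack clear behind it. I'll descend and push sideways, stopping a little short.

Emit:
play_rows(motion=[[[-0.3, 0, 0, 4, 0, 0, 0], [-0.3, 0, 0, 8, 0, 0, 0], [-0.3, 0, 0, 11, 0, 0, 0], [-0.3, 0, 0, 12, 0, 0, 0], [-0.3, 0, 0, 12, 0, 0, 0], [-0.3, 1, 0, 12, 0, 0, 0], [-0.3, 1.6, 0, 12, 0, 0, 0], [-0.3, 2.2, 0, 12, 0, 0, 0], [-0.3, 2.8, 0, 12, 0, 0, 0], [-0.3, 3.4, 0, 12, 0, 0, 0], [-0.3, 4.0, 0, 12, 0, 0, 0], [-0.3, 4.6, 0, 12, 0, 0, 0], [-0.3, 5.1, 0, 12, 0, 0, 0], [-0.3, 5.5, 0, 12, 0, 0, 0], [-0.3, 5.5, 0, 12, 0, 0, 0], [-0.3, 5.5, 0, 12, 0, 0, 0]]])

```text
t: 4.3
tool_pos: [0.5123, -0.2338, 0.0144]
tool_rot: [3.135, 0.151, 0.007]
contact_force: [-0.3, -0.6, 0.1]
opening: 0.0557
```

```bash
python3 - <<'E'
from go import *
state(); 
r=get("side"); crop(r,(250,220,400,370),4,"s2"); t=get("top"); crop(t,(325,160,465,260),5,"t2")
E
```

```text
t 4.30 tcp [ 0.5123 -0.2338  0.0144] st [-0.2061  0.0531] z 0.0144  toolx yaw rel lane -90.07 tilt 0.32 F [-0.3 -0.6  0.1] op 0.0557 q [-0.56  0.14  1.91  0.    1.09  0.91]
```

View pics/s2.png

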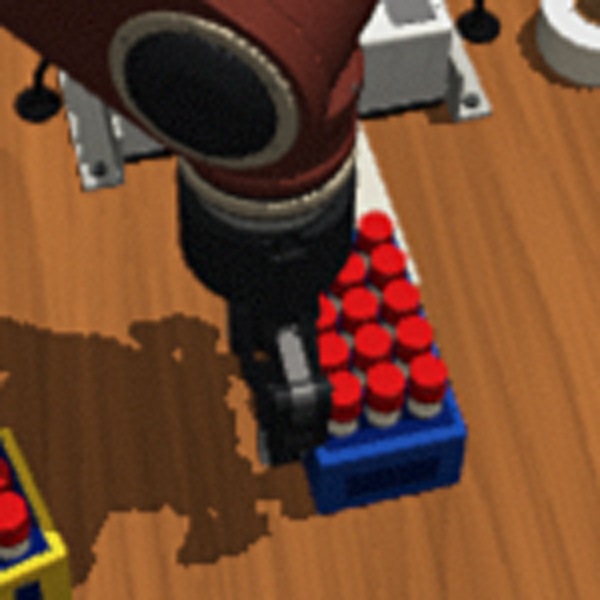

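View pics/t2.png

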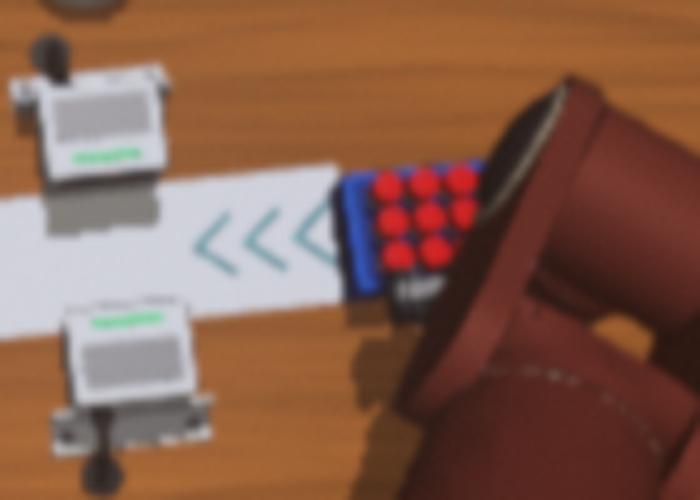

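The rack has turned parallel to the lane. By geometry it is still about 7 mm towards the robot. I'll push 5 mm more, back off, rise and turn for the end push.

Emit:
play_rows(motion=[[[-0.3, 0.3, 0, 0.2, 0, 0, 0], [-0.3, 0.5, 0, 0.2, 0, 0, 0], [-0.3, 0.5, 0, 0.2, 0, 0, 0], [-0.3, 0.5, 0, 0.2, 0, 0, 0], [-0.3, -1.5, 0, 0.2, 0, 0, 0], [-0.3, -2.5, 0, 0.2, 0, 0, 0], [-0.3, -2.5, 0, -3, 0, 0, 0], [-0.3, -3, 0, -8, 0, 0, 0], [-0.3, -3, 3, -11, 0, 0, -10], [-0.3, -2, 6, -11, 0, 0, -20], [-0.3, 0, 8, -11, 0, 0, -30], [-0.3, 2, 10, -11, 0, 0, -40], [-0.3, 3, 13, -11, 0, 0, -50], [-0.3, 4, 16, -11, 0, 0, -60], [-0.3, 4.5, 18, -11, 0, 0, -70], [-0.3, 5, 20, -11, 0, 0, -80], [-0.3, 5, 22, -11, 0, 0, -90], [-0.3, 5, 22, -11, 0, 0, -90]]])

```text
t: 6.65
tool_pos: [0.5826, -0.4488, 0.1253]
tool_rot: [2.112, 2.318, 0.002]
contact_force: [0.1, -0.9, -0.4]
opening: 0.0556
```

```bash
python3 - <<'E'
from go import *
state(); 
r=get("side"); crop(r,(200,200,440,400),3,"s3"); t=get("top"); crop(t,(325,160,465,260),5,"t3")
E
```

```text
t 6.65 tcp [ 0.5826 -0.4488  0.1253] st [-0.4269  0.0041] z 0.1253  toolx yaw rel lane -0.27 tilt 0.34 F [ 0.1 -0.9 -0.4] op 0.0556 q [-0.76  0.38  1.42  0.    1.34 -0.85]
```

View pics/s3.png

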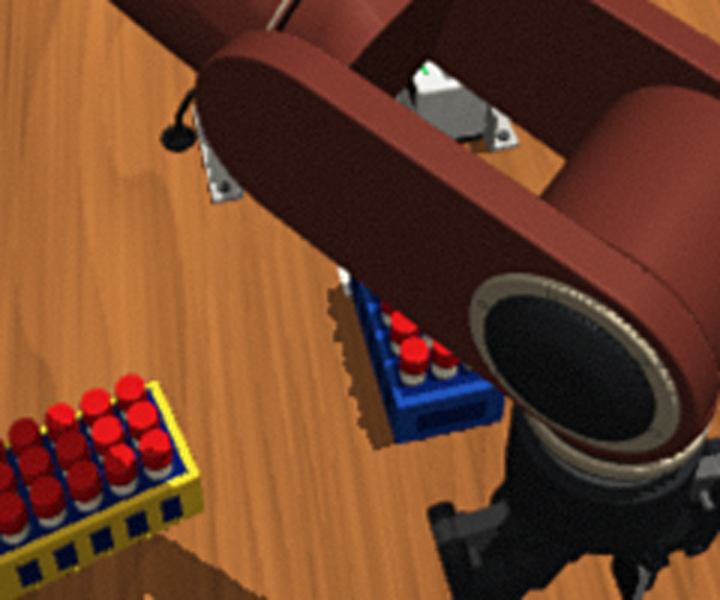

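View pics/t3.png

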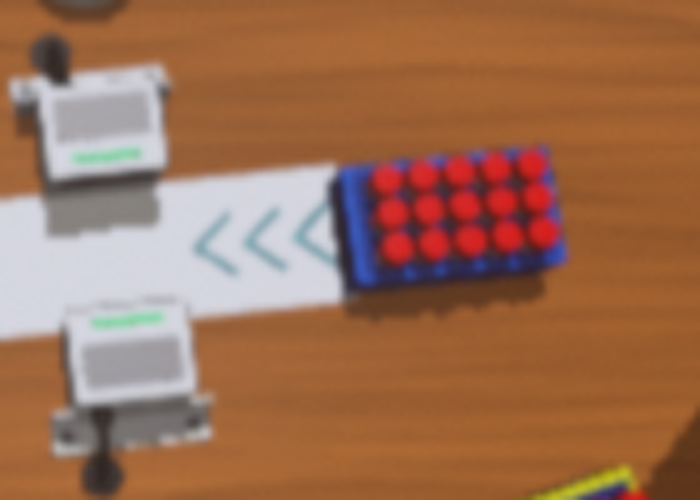

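The top view shows the whole rack, with caps from crop (388,180) to (545,235). It looks parallel to the lane, so I'll measure it.

```bash
python3 - <<'E'
from go import *
t=get("top"); o,a=rackpose(t,(388,185,445,225),1); print(st(o).round(4),np.rad2deg(a)-95.6)
for b in ((386,183,442,222),(390,186,440,218)):
    q=rackpose(t,b,1); print(st(q[0]).round(4),np.rad2deg(q[1])-95.6)
state(); tgt(-.30,0.0,.125,0);tgt(-.30,0.0,.01,0)
E
```

```text
th,k 0.0805656506859056 (130, 0)
grid [np.float64(-2.0), np.float64(-1.0), np.float64(0.0), np.float64(1.0), np.float64(2.0)] [np.float64(-1.0), np.float64(-0.0), np.float64(1.0)] res max 0.0008798261336070042 scale 0.9899127073453667
[-0.1981  0.0039] -0.030172666594154407
th,k 0.0805656506859056 (130, 0)
grid [np.float64(-2.0), np.float64(-1.0), np.float64(0.0), np.float64(1.0), np.float64(2.0)] [np.float64(-1.0), np.float64(-0.0), np.float64(1.0)] res max 0.0008798261336070042 scale 0.9899127073453667
[-0.1981  0.0039] -0.030172666594154407
th,k 0.0805656506859056 (130, 0)
grid [np.float64(-2.0), np.float64(-1.0), np.float64(0.0), np.float64(1.0), np.float64(2.0)] [np.float64(-1.0), np.float64(-0.0), np.float64(1.0)] res max 0.0008798261336070042 scale 0.9899127073453667
[-0.1981  0.0039] -0.030172666594154407
t 6.80 tcp [ 0.5826 -0.447   0.1252] st [-0.4251  0.0039] z 0.1252  toolx yaw rel lane -0.18 tilt 0.28 F [-0.9  0.3  0.6] op 0.0552 q [-0.76  0.38  1.42  0.    1.34 -0.85]
target (-0.3, 0.0, 0.125, 0) shift cm [ 1.251e+01  3.500e-01 -1.000e-02] turn deg [ 0.24  0.15 -0.18]
target (-0.3, 0.0, 0.01, 0) shift cm [12.54  0.31 11.49] turn deg [ 0.24  0.15 -0.18]
```

Rack at station (−0.198, +0.0035), yaw ≈ 0°, so about 3.5 mm of lateral error remains. I'll remove it with a slightly slanted end push. First I narrow the fingers to about 30 mm and lower them behind the trailing end.

Emit:
play_rows(motion=[[[0.3, 4, 0, 0, 0.2, 0.1, -0.2], [0.3, 8, 0, 0, 0.2, 0.1, -0.2], [0.3, 12.5, 0, 0, 0.2, 0.1, -0.2], [0.3, 12.5, 0, 4, 0.2, 0.1, -0.2], [0.3, 12.5, 0, 8, 0.2, 0.1, -0.2], [0.3, 12.5, 0, 11.3, 0.2, 0.1, -0.2], [0.3, 12.5, 0, 11.3, 0.2, 0.1, -0.2], [0.3, 12.5, 0, 11.3, 0.2, 0.1, -0.2]]])

```text
t: 7.8
tool_pos: [0.5721, -0.3229, 0.0135]
tool_rot: [2.108, 2.325, 0.001]
contact_force: [-0.5, -0.2, 1.0]
opening: 0.0301
```

```bash
python3 - <<'E'
from go import *
state(); tgt(-.27,0.0035,.012,0);tgt(-.18,0.00,.012,0)
r=get("side"); crop(r,(240,230,420,400),4,"s4"); t=get("top"); crop(t,(325,160,465,260),5,"t4")
E
```

```text
t 7.80 tcp [ 0.5721 -0.3229  0.0135] st [-0.3006  0.0023] z 0.0135  toolx yaw rel lane 0.00 tilt 0.18 F [-0.5 -0.2  1. ] op 0.0301 q [-0.63  0.34  1.67  0.    1.13 -0.72]
target (-0.27, 0.0035, 0.012, 0) shift cm [ 3.06 -0.12  0.14] turn deg [0.13 0.12 0.  ]
target (-0.18, 0.0, 0.012, 0) shift cm [12.06  0.23  0.12] turn deg [0.13 0.12 0.  ]
```

View pics/s4.png

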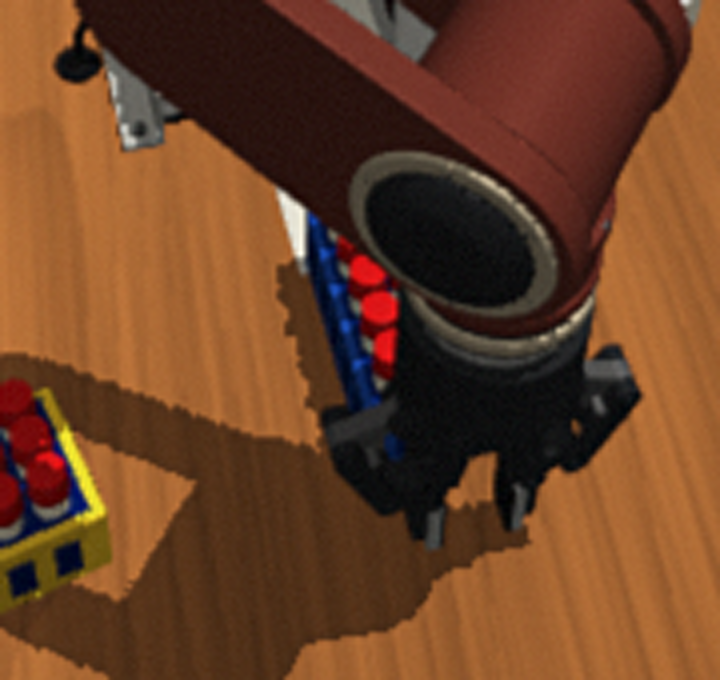

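View pics/t4.png

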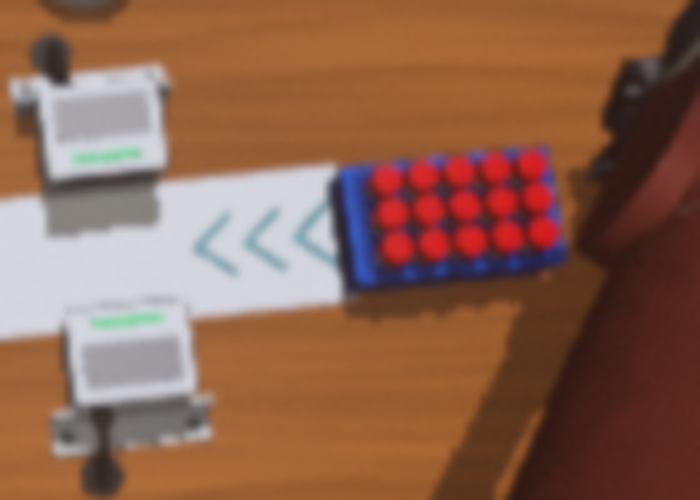

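The side view shows the knuckles bowing out well beyond the tips, at crop (330,440) and (640,395). I'll check their height and lateral extent in the finger plane before anything enters the gap between the 66 mm heads.

```bash
cat > plane.py <<'E'
from go import *
def inplane(r,uv,x0,xoff=0):
    uv=np.atleast_2d(uv).astype(float); K=r["mtx"];T=r["T"]
    d=np.c_[(uv[:,0]-K[0,2])/K[0,0],-(uv[:,1]-K[1,2])/K[1,1],-np.ones(len(uv))]@T[:3,:3].T
    o=T[:3,3]; D3=np.r_[D,0]; s=(x0+D@O-o@D3)/(d@D3); P=o+d*s[:,None]
    return np.c_[(P[:,:2]-O)@N,P[:,2]]
E
python3 - <<'E'
from plane import *
r=get("side"); crop(r,(310,300,410,380),8,"fing")
pts=np.array([(412,535),(430,548),(517,530),(536,500),(405,505),(390,515),(335,470),(325,440),(575,470),(640,395),(540,490)])
uv=(pts+.5)/4-.5+[240,230]
for xo in(-.311,-.3): print(xo,np.c_[pts,inplane(r,uv,xo).round(3)].tolist())
E
```

```text
-0.311 [[412.0, 535.0, 0.032, 0.031], [430.0, 548.0, 0.023, 0.015], [517.0, 530.0, -0.017, 0.013], [536.0, 500.0, -0.024, 0.036], [405.0, 505.0, 0.037, 0.059], [390.0, 515.0, 0.043, 0.053], [335.0, 470.0, 0.068, 0.101], [325.0, 440.0, 0.072, 0.126], [575.0, 470.0, -0.04, 0.055], [640.0, 395.0, -0.063, 0.106], [540.0, 490.0, -0.025, 0.044]]
-0.3 [[412.0, 535.0, 0.028, 0.008], [430.0, 548.0, 0.019, -0.008], [517.0, 530.0, -0.023, -0.01], [536.0, 500.0, -0.03, 0.014], [405.0, 505.0, 0.032, 0.037], [390.0, 515.0, 0.039, 0.031], [335.0, 470.0, 0.065, 0.08], [325.0, 440.0, 0.069, 0.106], [575.0, 470.0, -0.046, 0.033], [640.0, 395.0, -0.07, 0.086], [540.0, 490.0, -0.031, 0.022]]
```

View pics/fing.png

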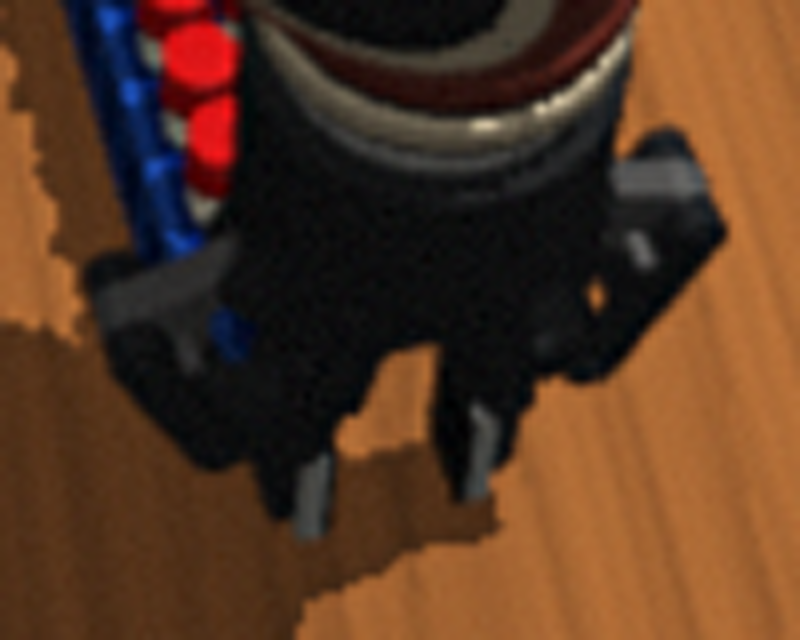

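The knuckles bend outward to about ±43 mm at only ~40 mm above the tips when 30 mm open. So inside the gap I'll use shut fingers, which are narrower, with the tips at z≈22 mm. For the approach I keep the wide contact and stop short of the heads.

Emit:
play_rows(motion=[[[0.3, 1.5, 0, 0.1, 0, 0, 0], [0.3, 2.7, 0, 0.1, 0, 0, 0], [0.3, 3.4, 0.02, 0.1, 0, 0, 0], [0.3, 4.2, 0.05, 0.1, 0, 0, 0], [0.3, 5, 0.08, 0.1, 0, 0, 0], [0.3, 5.8, 0.12, 0.1, 0, 0, 0], [0.3, 6.6, 0.16, 0.1, 0, 0, 0], [0.3, 7.4, 0.2, 0.1, 0, 0, 0], [0.3, 8.2, 0.24, 0.1, 0, 0, 0], [0.3, 9, 0.28, 0.1, 0, 0, 0], [0.3, 9.8, 0.32, 0.1, 0, 0, 0], [0.3, 10.4, 0.35, 0.1, 0, 0, 0], [0.3, 10.4, 0.35, 0.1, 0, 0, 0], [0.3, 10.4, 0.35, 0.1, 0, 0, 0]]])

```text
t: 9.7
tool_pos: [0.565, -0.2187, 0.0119]
tool_rot: [2.109, 2.326, 0.001]
contact_force: [0.5, -0.2, 0.7]
opening: 0.0299
```

```bash
python3 - <<'E'
from go import *
state(); t=get("top"); crop(t,(305,160,445,260),5,"t5")
q=rackpose(t,(365,185,415,225),1)
if q: print(st(q[0]).round(4),np.rad2deg(q[1])-95.6)
E
```

```text
t 9.70 tcp [ 0.565  -0.2187  0.0119] st [-0.1962 -0.0009] z 0.0119  toolx yaw rel lane 0.01 tilt 0.11 F [ 0.5 -0.2  0.7] op 0.0299 q [-0.49  0.24  1.8   0.    1.1  -0.59]
no caps
```

View pics/t5.png

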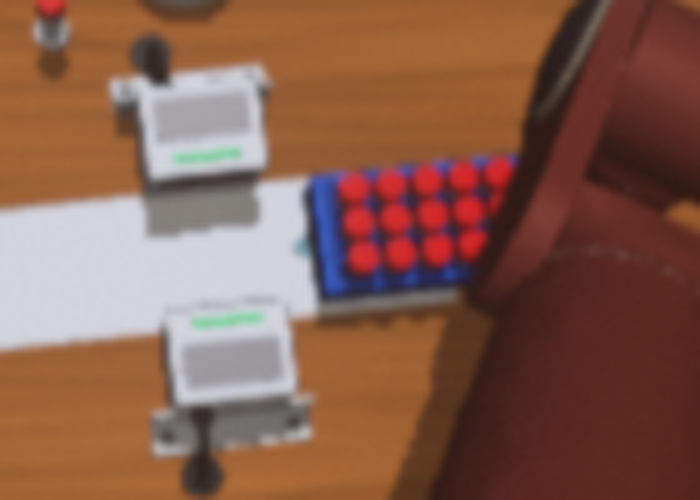

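```bash
cat > partial.py <<'E'
from go import *
import rack
def capsn(r,box,n,f=8):
    x0,y0,x1,y1=box; im=r["color"][y0:y1,x0:x1]
    im=cv2.resize(im,None,fx=f,fy=f,interpolation=cv2.INTER_CUBIC).astype(float)
    red=im[...,0]-np.maximum(im[...,1],im[...,2]); best=None
    for th in range(60,200,5):
        m=(red>th).astype(np.uint8); k,l,s,c=cv2.connectedComponentsWithStats(m)
        ok=[i for i in range(1,k) if s[i][4]>60 and s[i][0]>0 and s[i][0]+s[i][2]<m.shape[1]]
        if len(ok)==n:
            a=s[ok,4]; sc=a.std()/a.mean()
            if best is None or sc<best[0]: best=(sc,c[ok])
    return None if best is None else (best[1]+.5)/f-.5+[x0,y0]
def part(r,box,ncol,lead=True):
    """ncol columns from the leading (or trailing) end visible"""
    c=capsn(r,box,3*ncol)
    if c is None: print("caps not split"); return
    P=ray(r,c,.072)[:,:2]; S=np.array([st(p) for p in P]); m=S.mean(0); Q=S-m
    i=np.round(Q[:,0]/.021*2)/2 if ncol%2==0 else np.round(Q[:,0]/.021); j=np.round(Q[:,1]/.02)
    H=np.c_[i*.021,j*.02]; ang=np.arctan2((H[:,0]*Q[:,1]-H[:,1]*Q[:,0]).sum(),(H*Q).sum())
    off=.021*(2-(ncol-1)/2)*(1 if lead else -1)
    o=m-off*np.array([np.cos(ang),np.sin(ang)])
    Rm=np.array([[np.cos(ang),-np.sin(ang)],[np.sin(ang),np.cos(ang)]])
    print("rack st",o.round(4),"rel yaw %.2f"%np.rad2deg(ang),"res",np.abs(Q-H@Rm.T).max().round(4),"cols mean",m.round(4))
E
python3 - <<'E'
from partial import *
t=get("top"); part(t,(365,190,395,218),3)
E
```

```text
rack st [-0.1226  0.0011] rel yaw -0.31 res 0.0005 cols mean [-0.1016  0.001 ]
```

The rack is at (−0.123, +0.001), yaw −0.3°, which fits the gap. I'll push the front half into the gap.

Emit:
play_rows(motion=[[[0.3, 0.8, 0.03, 0, 0, 0, 0], [0.3, 1.6, 0.06, 0, 0, 0, 0], [0.3, 2.4, 0.06, 0, 0, 0, 0], [0.3, 3.2, 0.06, 0, 0, 0, 0], [0.3, 4, 0.06, 0, 0, 0, 0], [0.3, 4.8, 0.06, 0, 0, 0, 0], [0.3, 5.6, 0.06, 0, 0, 0, 0], [0.3, 6.4, 0.06, 0, 0, 0, 0], [0.3, 6.4, 0.06, 0, 0, 0, 0]]])

```text
t: 10.92
tool_pos: [0.5591, -0.1541, 0.0116]
tool_rot: [2.109, 2.327, 0.002]
contact_force: [0.4, -0.5, -0.9]
opening: 0.0298
```

```bash
python3 - <<'E'
from partial import *
state(); t=get("top"); crop(t,(285,160,425,260),5,"t6"); part(t,(343,190,375,220),3);part(t,(343,190,373,220),3)
E
```

```text
t 10.93 tcp [ 0.5591 -0.1541  0.0116] st [-0.1313 -0.0013] z 0.0116  toolx yaw rel lane 0.03 tilt 0.07 F [ 0.4 -0.5 -0.9] op 0.0298 q [-0.4   0.18  1.87  0.    1.09 -0.5 ]
rack st [-0.0569  0.0003] rel yaw -0.13 res 0.0006 cols mean [-0.0359  0.0003]
rack st [-0.0569  0.0003] rel yaw -0.14 res 0.0006 cols mean [-0.0359  0.0003]
```

View pics/t6.png

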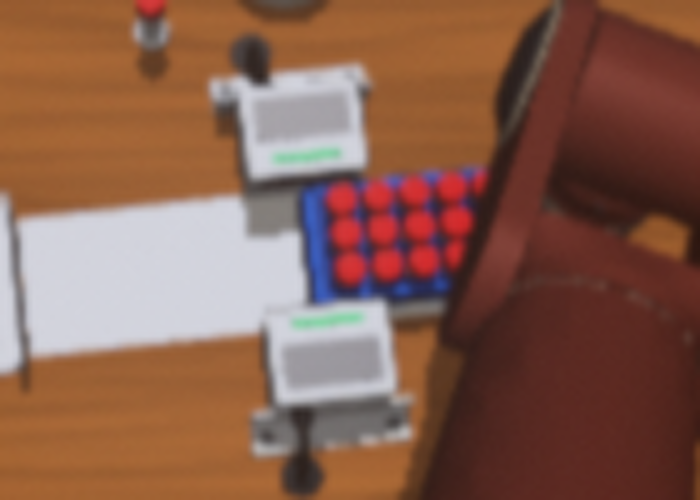

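The rack's nose is in the gap and centred (y +0.3 mm, yaw −0.1°), with no contact force. I'll continue with the wide fingers until the knuckles near the heads, then back off, shut and raise to z≈22 mm.

Emit:
play_rows(motion=[[[0.3, 0.8, 0, 0, 0, 0, 0], [0.3, 1.6, 0, 0, 0, 0, 0], [0.3, 2.4, 0, 0, 0, 0, 0], [0.3, 3.2, 0, 0, 0, 0, 0], [0.3, 4, 0, 0, 0, 0, 0], [0.3, 4.8, 0, 0, 0, 0, 0], [0.3, 5.4, 0, 0, 0, 0, 0], [0.3, 5.4, 0, 0, 0, 0, 0], [0.3, 4.4, 0, 0, 0, 0, 0], [1, 4.0, -0.1, -1.2, 0, 0, 0], [1, 4.0, -0.1, -1.2, 0, 0, 0], [1, 4.0, -0.1, -1.2, 0, 0, 0], [1, 4.0, -0.1, -1.2, 0, 0, 0]]])

```text
t: 12.6
tool_pos: [0.5537, -0.1144, 0.0232]
tool_rot: [-2.11, -2.328, -0.001]
contact_force: [-0.2, -0.4, -0.2]
opening: -0.0
```

```bash
python3 - <<'E'
from partial import *
from plane import *
o,p,M=state(); t=get("top"); crop(t,(265,160,405,260),5,"t7"); part(t,(325,190,355,220),3)
r=get("side"); crop(r,(250,200,390,320),5,"s7"); tgt(.03,0,.022,0)
E
```

```text
t 12.60 tcp [ 0.5537 -0.1144  0.0232] st [-0.0913  0.0002] z 0.0232  toolx yaw rel lane 0.02 tilt 0.03 F [-0.2 -0.4 -0.2] op -0.0000 q [-0.34  0.13  1.9   0.    1.11 -0.43]
rack st [-0.002   0.0003] rel yaw 0.23 res 0.0008 cols mean [0.019  0.0004]
target (0.03, 0, 0.022, 0) shift cm [12.12  0.02  0.12] turn deg [ 0.02 -0.03  0.03]
```

View pics/t7.png

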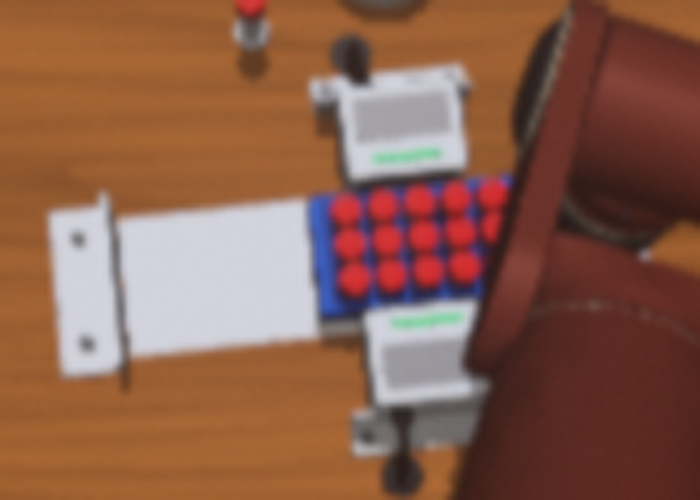

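View pics/s7.png

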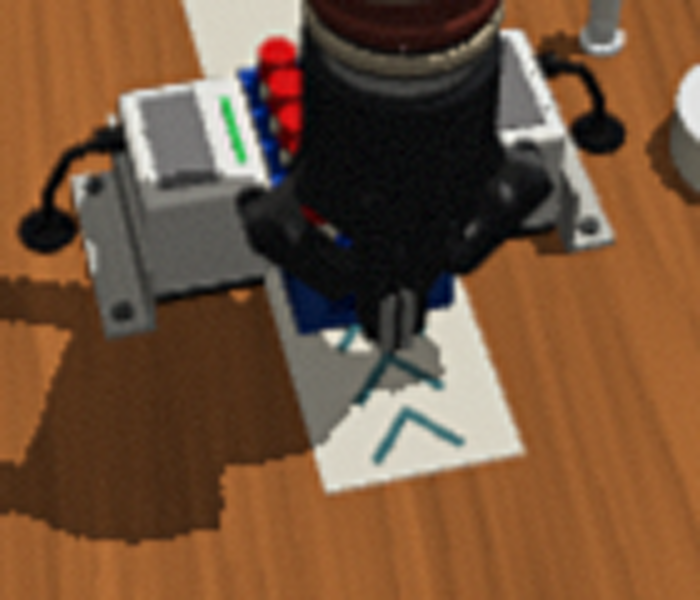

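The rack is half through and centred, and the fingers are now shut. The side view shows the knuckle outline at crop (330,290), (250,230), (455,275) and (545,190). I check those against the heads.

```bash
python3 - <<'E'
from plane import *
r=get("side"); crop(r,(290,220,370,275),9,"s7b")
pts=np.array([(398,347),(360,325),(425,325),(330,290),(290,263),(250,230),(455,275),(520,225),(545,190)])
uv=(pts+.5)/5-.5+[250,200]
for xo in(-.102,-.091): print(xo,np.c_[pts,inplane(r,uv,xo).round(3)].tolist())
E
```

```text
-0.102 [[398.0, 347.0, 0.0, 0.026], [360.0, 325.0, 0.017, 0.045], [425.0, 325.0, -0.011, 0.037], [330.0, 290.0, 0.03, 0.071], [290.0, 263.0, 0.046, 0.092], [250.0, 230.0, 0.062, 0.115], [455.0, 275.0, -0.022, 0.066], [520.0, 225.0, -0.048, 0.089], [545.0, 190.0, -0.057, 0.108]]
-0.091 [[398.0, 347.0, -0.003, 0.012], [360.0, 325.0, 0.014, 0.031], [425.0, 325.0, -0.014, 0.023], [330.0, 290.0, 0.027, 0.057], [290.0, 263.0, 0.044, 0.079], [250.0, 230.0, 0.059, 0.103], [455.0, 275.0, -0.026, 0.052], [520.0, 225.0, -0.052, 0.076], [545.0, 190.0, -0.062, 0.095]]
```

View pics/s7b.png

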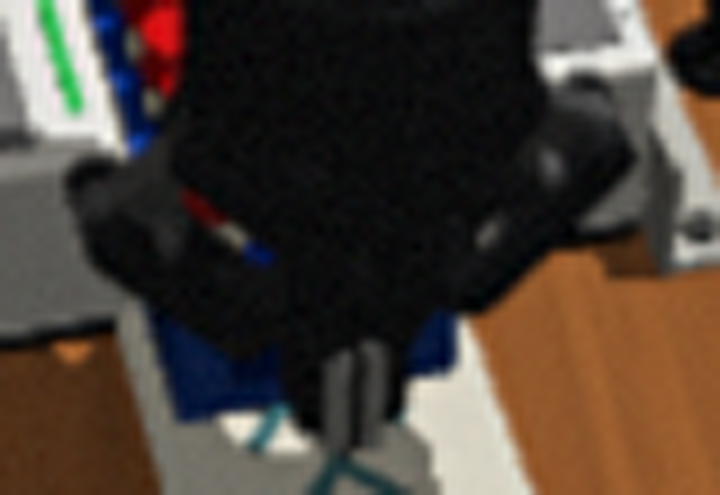

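At ±38 mm lateral the outline is at about 80 mm if the visible edge lies in the back plane, but less if it lies nearer the middle. To be safe I'll raise another 8 mm (tips 30 mm, wall 45 mm) and push 6 cm, then check the force.

Emit:
play_rows(motion=[[[1, 0, 0, -0.8, 0, 0, 0], [1, 0.8, 0, -0.8, 0, 0, 0], [1, 1.6, 0, -0.8, 0, 0, 0], [1, 2.3, 0, -0.8, 0, 0, 0], [1, 3, 0, -0.8, 0, 0, 0], [1, 3.7, 0, -0.8, 0, 0, 0], [1, 4.4, 0, -0.8, 0, 0, 0], [1, 5.1, 0, -0.8, 0, 0, 0], [1, 5.8, 0, -0.8, 0, 0, 0], [1, 5.8, 0, -0.8, 0, 0, 0]]])

```text
t: 14.0
tool_pos: [0.5477, -0.0555, 0.0308]
tool_rot: [-2.108, -2.327, -0.002]
contact_force: [-0.3, -0.4, 0.6]
opening: 0.0
```

```bash
python3 - <<'E'
from partial import *
o,p,M=state(); t=get("top"); crop(t,(245,160,385,260),5,"t8"); part(t,(310,190,339,222),3)
r=get("side"); crop(r,(250,170,390,290),5,"s8")
E
```

```text
t 14.00 tcp [ 0.5477 -0.0555  0.0308] st [-0.0321  0.0005] z 0.0308  toolx yaw rel lane 0.05 tilt 0.12 F [-0.3 -0.4  0.6] op 0.0000 q [-0.24  0.09  1.93  0.    1.12 -0.34]
rack st [0.0419 0.0004] rel yaw -0.53 res 0.0007 cols mean [0.0629 0.0002]
```

View pics/t8.png

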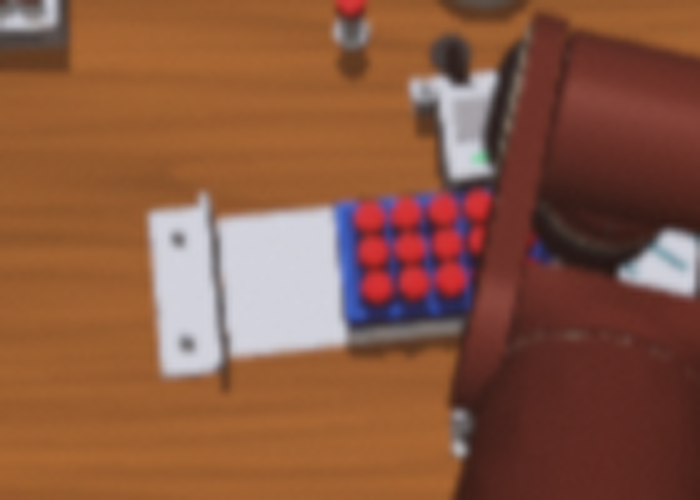

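View pics/s8.png

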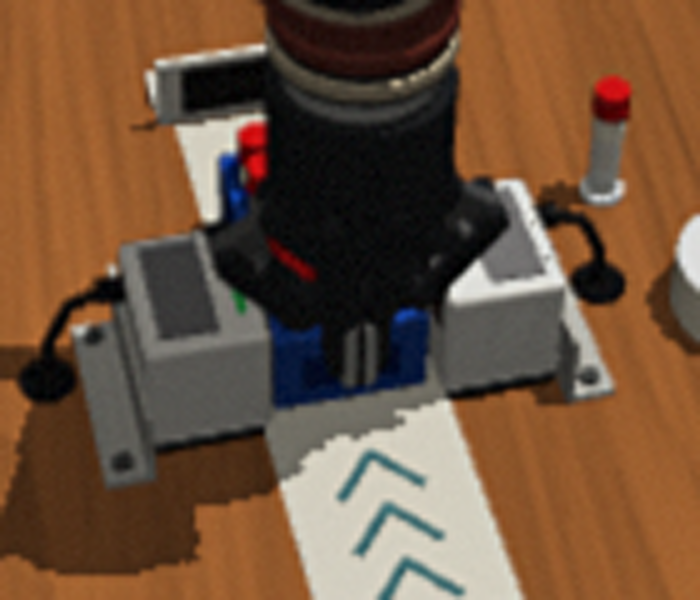

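There is no contact force, the knuckles pass above the heads, and the rack is at x=42 mm and centred. I'll push on to just short of the stop.

Emit:
play_rows(motion=[[[1, 0.7, 0, 0, 0, 0, 0], [1, 1.4, 0, 0, 0, 0, 0], [1, 2.1, 0, 0, 0, 0, 0], [1, 2.8, 0, 0, 0, 0, 0], [1, 3.5, 0, 0, 0, 0, 0], [1, 4.2, 0, 0, 0, 0, 0], [1, 4.9, 0, 0, 0, 0, 0], [1, 5.5, 0, 0, 0, 0, 0], [1, 6.0, 0, 0, 0, 0, 0], [1, 6.3, 0, 0, 0, 0, 0], [1, 6.3, 0, 0, 0, 0, 0]]])

```text
t: 15.48
tool_pos: [0.5409, 0.0075, 0.0304]
tool_rot: [-2.107, -2.325, -0.002]
contact_force: [-0.3, 0.2, -0.3]
opening: -0.0001
```

```bash
python3 - <<'E'
from partial import *
o,p,M=state(); t=get("top"); crop(t,(245,160,385,260),5,"t9"); part(t,(287,190,320,226),3);part(t,(287,190,318,226),3); part(t,(287,190,316,226),3)
r=get("side"); crop(r,(250,150,390,270),5,"s9")
E
```

```text
t 15.47 tcp [0.5409 0.0075 0.0304] st [0.0313 0.0011] z 0.0304  toolx yaw rel lane 0.04 tilt 0.21 F [-0.3  0.2 -0.3] op -0.0001 q [-0.13  0.07  1.95  0.    1.12 -0.22]
rack st [0.1052 0.0005] rel yaw -0.22 res 0.0013 cols mean [0.1262 0.0004]
rack st [0.1052 0.0005] rel yaw -0.22 res 0.0013 cols mean [0.1262 0.0004]
rack st [0.1052 0.0005] rel yaw -0.22 res 0.0013 cols mean [0.1262 0.0004]
```

View pics/t9.png

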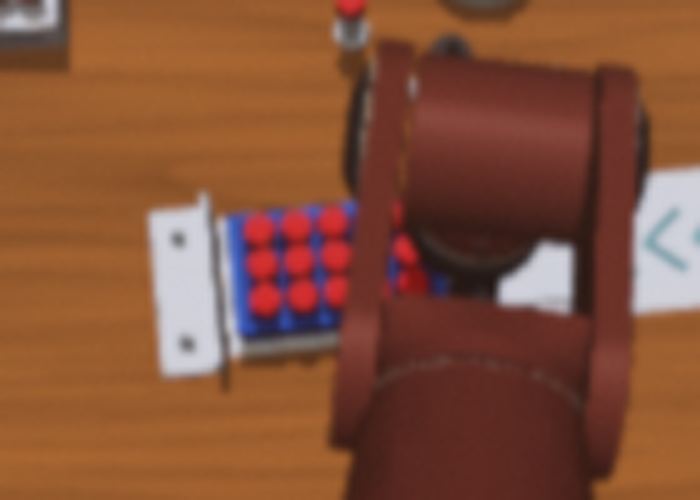

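View pics/s9.png

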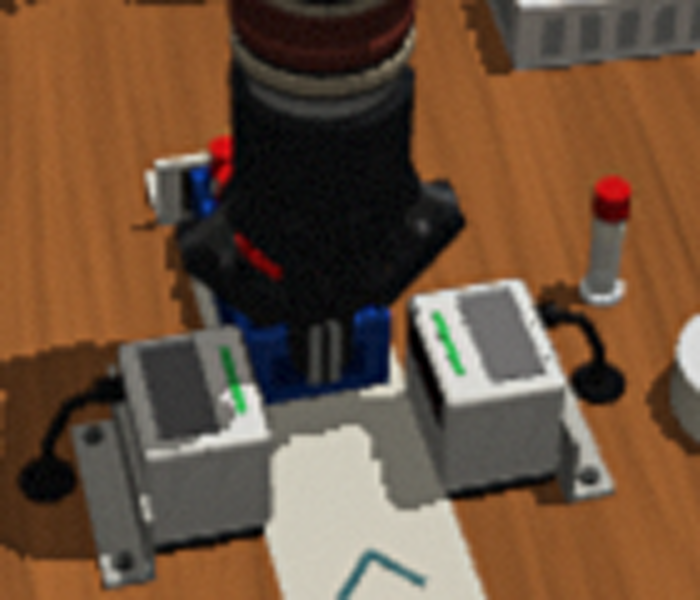

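About 6 mm remains, with film still visible before the stop at crop x≈225. I'll creep in while watching the force.

Emit:
play_rows(motion=[[[1, 0.2, 0, 0, 0, 0, 0], [1, 0.4, 0, 0, 0, 0, 0], [1, 0.5, 0, 0, 0, 0, 0], [1, 0.5, 0, 0, 0, 0, 0]]])

```text
t: 16.08
tool_pos: [0.5405, 0.0123, 0.0305]
tool_rot: [-2.108, -2.325, -0.002]
contact_force: [0.6, -0.7, 0.0]
opening: -0.0
```

Emit:
play_rows(motion=[[[1, 0.1, 0, 0, 0, 0, 0], [1, 0.1, 0, 0, 0, 0, 0]]])

```text
t: 16.32
tool_pos: [0.5404, 0.0134, 0.0305]
tool_rot: [-2.107, -2.325, -0.002]
contact_force: [0.2, -1.6, 0.7]
opening: -0.0001
```

Emit:
play_rows(motion=[[[1, 0.1, 0, 0, 0, 0, 0], [1, 0.1, 0, 0, 0, 0, 0]]])

```text
t: 16.58
tool_pos: [0.5403, 0.0144, 0.0305]
tool_rot: [-2.107, -2.325, -0.002]
contact_force: [0.9, -0.5, -0.2]
opening: -0.0003
```

Emit:
play_rows(motion=[[[1, 0.1, 0, 0, 0, 0, 0], [1, 0.1, 0, 0, 0, 0, 0]]])

```text
t: 16.82
tool_pos: [0.5401, 0.0155, 0.0305]
tool_rot: [-2.107, -2.325, -0.002]
contact_force: [0.6, -1.3, -0.5]
opening: -0.0004
```

Emit:
play_rows(motion=[[[1, 0.1, 0, 0, 0, 0, 0], [1, 0.1, 0, 0, 0, 0, 0]]])

```text
t: 17.08
tool_pos: [0.5404, 0.0157, 0.0306]
tool_rot: [-2.108, -2.327, -0.001]
contact_force: [0.7, -6.0, -1.6]
opening: -0.0001
```

Emit:
play_rows(motion=[[[1, 0.1, 0, 0, 0, 0, 0], [1, 0.1, 0, 0, 0, 0, 0]]])

```text
t: 17.32
tool_pos: [0.5404, 0.0157, 0.0306]
tool_rot: [2.109, 2.328, -0.002]
contact_force: [0.7, -5.5, -2.0]
opening: -0.0001
```

The advance has stopped and the force has stepped to about 6 N, so the rack is touching the stop. I'll press slightly harder to square it and check.

Emit:
play_rows(motion=[[[1, 0.2, 0, 0, 0, 0, 0], [1, 0.25, 0, 0, 0, 0, 0], [1, 0.25, 0, 0, 0, 0, 0], [1, 0.25, 0, 0, 0, 0, 0]]])

```text
t: 17.82
tool_pos: [0.5405, 0.0158, 0.0307]
tool_rot: [2.106, 2.326, -0.007]
contact_force: [0.4, -12.3, -0.8]
opening: -0.0004
```

```bash
python3 - <<'E'
from partial import *
o,p,M=state(); t=get("top"); crop(t,(265,180,345,250),9,"t10"); part(t,(285,190,316,226),3)
E
```

```text
t 17.82 tcp [0.5405 0.0158 0.0307] st [0.0395 0.0007] z 0.0307  toolx yaw rel lane 0.10 tilt 0.35 F [  0.4 -12.3  -0.8] op -0.0004 q [-0.11  0.07  1.96 -0.01  1.12 -0.2 ]
rack st [0.1139 0.0002] rel yaw -0.38 res 0.0037 cols mean [0.1349 0.    ]
```

View pics/t10.png

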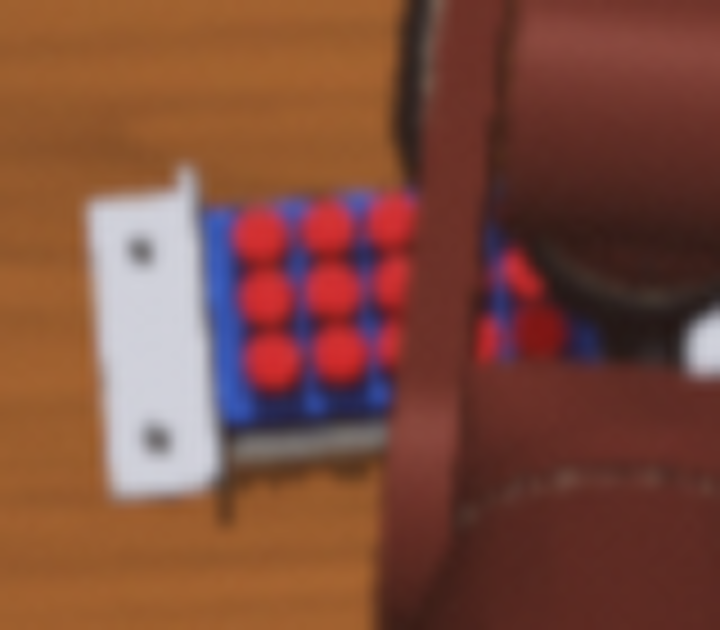

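The rack is against the stop face with no film visible between them, under 12 N. Now I retract straight back, go up and clear the view.

Emit:
play_rows(motion=[[[1, -0.5, 0, 0, 0, 0, 0], [1, -1.5, 0, 0, 0, 0, 0], [1, -2.5, 0, 0, 0, 0, 0], [1, -3, 0, 0, 0, 0, 0], [1, -3, 0, -3, 0, 0, 0], [1, -3, 0, -8, 0, 0, 0], [1, -4, 0, -13, 0, 0, 0], [1, -9, 0, -17, 0, 0, 0], [1, -14, 0, -18, 0, 0, 0], [1, -20, 0, -18, 0, 0, 0], [1, -26, 0, -18, 0, 0, 0], [1, -32, 0, -18, 0, 0, 0], [1, -32, 0, -18, 0, 0, 0], [1, -32, 0, -18, 0, 0, 0]]])

```text
t: 19.62
tool_pos: [0.572, -0.3014, 0.2122]
tool_rot: [2.107, 2.327, -0.006]
contact_force: [0.6, -0.2, -0.4]
opening: -0.0003
```

```bash
python3 - <<'E'
from partial import *
state(); t=get("top",save="tfull"); crop(t,(265,160,375,260),7,"t11")
q=rackpose(t,(282,190,340,226),1)
if q: print("top",st(q[0]).round(4),np.rad2deg(q[1])-95.6)
r=get("side","sfull"); crop(r,(265,160,385,270),6,"s11")
E
```

```text
t 19.62 tcp [ 0.572  -0.3014  0.2122] st [-2.792e-01  2.000e-04] z 0.2122  toolx yaw rel lane 0.07 tilt 0.28 F [ 0.6 -0.2 -0.4] op -0.0003 q [-0.6   0.11  1.58 -0.    1.45 -0.7 ]
th,k 0.08050504672939429 (125, 0)
grid [np.float64(-2.0), np.float64(-1.0), np.float64(0.0), np.float64(1.0), np.float64(2.0)] [np.float64(-1.0), np.float64(-0.0), np.float64(1.0)] res max 0.0007989281213463678 scale 0.9918480408833935
top [0.1132 0.0004] -0.2169649411187038
```

View pics/t11.png

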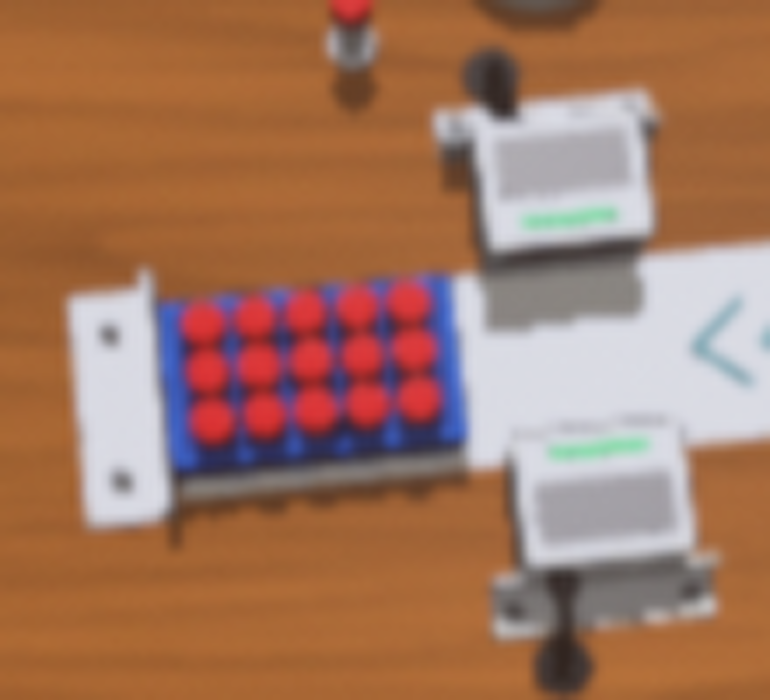

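View pics/sfull.png

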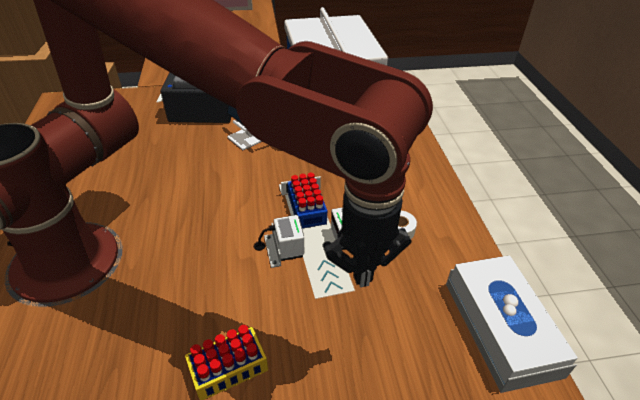

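The top view shows the whole rack past the heads at (113 mm, 0.4 mm), yaw −0.2°, flush on the stop. The stray tube and heads are at the same pixels as in the first crop, and the arm is clear. I'm handing in.

```bash
python3 - <<'E'
from station import ctrl
print(ctrl.finish_job())
E
```

```text
the job is handed in; nothing more can be done
None
```

The blue rack is through the gap between the readers, and its leading end is against the end stop. I handed the job in at about 19.7 s.

- **How it was pushed:** I squared and centred the rack with two spread fingertips on its robot-side wall. I then pushed it from its trailing end wall, narrowing to shut fingers inside the gap so the knuckles cleared the heads. At the stop I pressed with about 12 N, then backed straight off and up.
- **Rack position:** The last top view put it at x = 113 mm against the nominal 112 mm, with 0.4 mm lateral offset and −0.2° yaw. No film was visible between rack and stop, and the trailing end was clear of the heads.
- **Forces and arm:** I saw no contact force while the rack passed through the gap. After backing off, the wrist reading was under 1 N, and the arm stands away from everything.
- **Other objects:** The stray tube, heads and end stop showed no visible shift in the last top view. I did not measure the other objects again.
- **Disagreements:** At the start the two cameras differed by about 3 mm along the lane. The visible part of the caps gave slightly poorer fits while the arm hid some of them. The final check used the top camera only, because the side view was not measured at the end.

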